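# Close the pencil box with its thin sliding lid

### The job

Close the pencil box on the desk. Its thin wooden sliding lid lies flat on the desk mat, too thin to pick up there: slide it out over the near right-hand edge of the desk until the end with the thumb recess overhangs by about 4 cm, then take it by its sides, lift it, feed it plain end first into the grooves of the box and push it fully home. Do not let the lid fall, and leave the stapler, the gel bottle and the glue stick beside the box where they are.

Things in the scene. Friction and masses are not known exactly. Their poses are not given: they have to be found in the camera images.
- lid: loose lid of the pencil box: flat beech board 192 x 66 x 3 mm, about 60 g; origin at the centre of its underside, x along its length from the thumb-recess end to the plain end, z up. Starts flat on the desk, recess end towards the near right-hand edge, its length within 15 degrees of square to that edge
- lid_notch_end (a point): middle of the lid's thumb-recess end, at the underside (x = -96 mm on the lid); the recess is a small dark round mark 22 mm from this end
- lid_plain_end (a point): middle of the lid's plain end, at the underside (x = +96 mm on the lid). Pressed down with 10 to 15 N near its middle by closed fingertips, the lid follows them along the desk without turning; with a lighter press they slip on it, and its own turning is hard to change that way
- desk_edge (a point): point on top of the desk's straight near right-hand edge; its y axis points level off the desk, square to the edge; x runs along the edge (straight for 140 mm to -x, 400 mm to +x). Free space beyond and below the 30 mm desk top. The dark mat, top at z = 0, ends 45 mm before the edge; the bare border between is 3 mm lower, so an overhang above 50 mm may tip the lid
- pencil_box: beech box with pencils, 201 x 84 x 47.5 mm, fixed to the desk; origin under its middle, x along its length from the low mouth (face at x = -98 mm, wall 36 mm high) to the far wall, which stops the lid's plain end at x = 95 mm. The lid runs on ledges 36 mm above the mat, its edges in grooves in the long sides. Home: lid origin at x = -1, y = 0, z = 36 mm
- box_mouth (a point): middle of the box's mouth at ledge height (x = -98, z = 36 mm on the box), axes as the box. Grooves: 5.5 mm high (z 36 to 41.5 mm on the box), backs 69 mm apart, flared wider over the first 25 mm. Lips over the grooves leave a 56 mm gap and begin 25 mm inside the mouth, their ends chamfered. The lid must be held outside the mouth, so the last stretch is pushed
- stapler: black stapler 34 x 154 x 50 mm standing on the desk, origin under its middle; a bystander
- gel_bottle: clear bottle with black cap, 47 mm across, 160 mm high, origin under its middle; a bystander
- glue_stick: white glue stick with red ends lying on the mat between the box and the chair seat, 97 mm long, 26 mm thick, origin under its middle; a bystander
- chair_leg (a point): lower end of the nearest leg of the fixed upturned chair standing on the desk behind the work; from here the leg rises and leans towards the robot, to a tip 124 mm nearer in x, 22 mm lower in y and 430 mm higher: swing the arm past it drawn in close to the base

How it is judged (in metres and radians):
On the way, in this order (a step that is already met when the one before it is completed fails the run):
1. the lid, lying flat on the desk, overhangs the near right-hand edge with its thumb-recess end by at least 25 mm (y of lid_notch_end in the frame of desk_edge above 0.025 m and height (world z) of lid below 0.006 m and angle between lid's own z axis and vertical below 0.12 rad), for 0.2 s.
2. the lid is held by the fingers and lifted clear of the desk (height (world z) of lid above 0.03 m and contact force between the fingers and lid above 1 N), for 0.2 s.
3. the lid's plain end is in both grooves, at least 50 mm past the mouth, under the lips (x of lid_plain_end in the frame of box_mouth above 0.05 m and z of lid_plain_end in the frame of box_mouth between -0.003 and 0.005 m and y of lid_plain_end in the frame of box_mouth between -0.005 and 0.005 m), for 0.1 s.
At the end, for the whole second after the job is handed in: the lid lies at rest in both grooves of the box, fully home: its thumb-recess end stands out no more than 3 mm beyond the mouth face of the box, its underside is on the ledges (34 to 40 mm above the box's foot), level with the box within 0.05 rad and centred within 5 mm (x of lid_notch_end in the frame of box_mouth above -0.003 m and x of lid_plain_end in the frame of box_mouth above 0.185 m and z of lid in the frame of pencil_box between 0.034 and 0.04 m and y of lid in the frame of pencil_box between -0.005 and 0.005 m and angle between the z axis of lid and the z axis of pencil_box, either way round below 0.05 rad and linear speed of lid below 0.01 m/s); the robot touches nothing.
It fails at once if the lid falls off the desk (height (world z) of lid below -0.04 m).
It fails at once if the stapler is moved by more than 25 mm (distance of stapler from where it was at the start of the episode above 0.025 m).
It fails at once if the gel bottle is moved by more than 25 mm (distance of gel_bottle from where it was at the start of the episode above 0.025 m).
It fails at once if the gel bottle is tipped (angle between gel_bottle's own z axis and vertical above 0.35 rad).
It fails at once if the glue stick is moved by more than 25 mm (distance of glue_stick from where it was at the start of the episode above 0.025 m).
It also fails if it takes over 72 s, if anything falls off the work surface, if the arm or the gripper's body presses on something with over 40 N, if the wrist force passes 120 N, or if a joint passes its speed limit or range.

### The arm

A 6-joint arm with a two-finger parallel gripper is mounted at the origin on a cart in front of the work surface, level with it; the furniture and walls round the work are solid. World frame = base frame: x ahead of the robot, y to its left, z up, the work surface at z = 0. Lengths are in mm, angles in rad, forces in N, time in s.
With the tool pointing down it reaches from about 400 to 825 mm from the base axis. Payload 7 kg.
Tool frame: the origin (TCP) lies at the very end of the fingers, on their centre line; the grasp point (between the pads) lies 19 mm behind it; z points along the fingers, y is the line along which they close (so a half turn about z gives the same grasp; the last joint's range is limited). The gripper opens to 88 mm and grips with 3 to 60 N. Pads are 19 mm wide; open, the fingers measure 130 mm over their backs; the gripper's body (78 mm by 193 mm) begins 47 mm behind the grasp point.
Start: joints at [0.288, 0.359, 0.012, 0, -1.224, -0.288], TCP at [674.978, -0.019, 226.561] pointing down, gripper open.
Joint ranges: [-3.07, 3.07], [-1.43, 2.12], [-1.02, 1.25], [-3.03, 1.67], [-3.05, -0], [-3.03, 3.03]. Speed limits (rad/s): [2.39, 2.39, 3.01, 3.14, 3.14, 3.14].

### API

Orientations are given as a unit quaternion [x, y, z, w].
In Python, from plant import bot gives the robot as it stands. Calls block until the motion is done:
- bot.move_ptp(position, orientation): joint-space move of the TCP to a pose.
- bot.line_to(position, velocity=150, ori=None): straight line of the TCP; ori=None keeps the orientation; velocity is the mean speed in mm/s.
- bot.move_joints(angles): joint-space move.
- bot.move_gripper(opening, force=None): finger opening in mm; force is the grip in N (None keeps the last); returns when the fingers have stopped.
- bot.pause(seconds).
- bot.solve_ik(position, orientation): joint angles nearest the present ones, or None.
- bot.read_state(): the state.
- bot.camera(name): name is "scene" or "side" or "wrist"; returns the picture (420x560x3 uint8, red, green, blue); there is no depth.
- bot.get_calibration(name): a dict with "fx", "fy", "cx", "cy" (pixels), "distortion" ([k1, k2, p1, p2, k3] as OpenCV has them; the pictures are not rectified), "view" (4x4, takes a point from world to camera coordinates); the wrist camera has in their place "T_tool_cam" (4x4, takes a point from camera to tool coordinates, whose origin is the TCP and whose axes are the flange's). Camera axes: x right, y up, looking along -z (the intrinsics and any distortion apply to the point x, -y, -z); pixel columns grow to the right and rows downward; lengths in mm; the calibration is good to about 2 mm. A picture is of the moment at which its call begins: read the wrist's pose just before it. get_calibration takes no time and is no camera call.
A pose or a line that the arm cannot do raises bot.Unreachable and nothing moves.
- bot.close_job(): hands the job in; it is judged then, once.
The state is a dict: "t": time; "joint_pos": joint angles; "qvel": joint speeds; "tau": joint torques, N m; "tcp_pos": TCP position; "eef_rot": TCP orientation; "contact_force": force on the tool from outside, world axes, zero at the start; "moment": the same for the moment, N m; "width": finger opening in mm; "finger_force": force on a finger pad.
Only numpy, scipy, OpenCV 4.12 (cv2) and the standard library are available. Lean on these libraries where they do the work, as an engineer would, in place of code of your own. Each camera call takes 0.05 s, during which the arm holds its last target. There are 200 camera calls.

## Working session

There is one attempt and no reset: what is moved stays moved. The work goes in short steps, each a Python script; the robot and the scene stay as the last script left them, time stands still between calls to the robot, and variables do not carry over. Pictures are saved under pics/ and viewed, at most 10 in all, crops included, and the job is handed in when it is done.

```bash
ls; mkdir -p pics; python3 - <<'E'
from plant import bot
import cv2, numpy as np
np.set_printoptions(precision=3,suppress=True)
a=[]
for n in("scene","side","wrist"):
    im=bot.camera(n); cv2.imwrite(f"pics/{n}0.png",im[:,:,::-1]); print(n,bot.get_calibration(n))
s=bot.read_state(); print(s)
E
```

```text
pics
scene {'fx': 525.0942857259746, 'fy': 525.0942857259746, 'cx': 289.9624301709531, 'cy': 212.095117503777, 'distortion': array([0.033, 0.   , 0.   , 0.   , 0.   ]), 'view': array([[   -0.478,     0.878,    -0.01 ,   148.469],
       [   -0.685,    -0.365,     0.63 ,   317.774],
       [    0.55 ,     0.308,     0.776, -1657.6  ],
       [    0.   ,     0.   ,     0.   ,     1.   ]])}
side {'fx': 400.7265768444559, 'fy': 400.7265768444559, 'cx': 281.48471616087426, 'cy': 208.7931593134274, 'distortion': array([-0.114,  0.   ,  0.   ,  0.   ,  0.   ]), 'view': array([[   0.964,   -0.266,    0.008, -461.505],
       [   0.15 ,    0.567,    0.81 , -174.628],
       [  -0.22 ,   -0.78 ,    0.586, -743.076],
       [   0.   ,    0.   ,    0.   ,    1.   ]])}
wrist {'fx': 373.2994428674398, 'fy': 373.2994428674398, 'cx': 279.2119530941145, 'cy': 213.1476967176825, 'distortion': array([-0.105,  0.   ,  0.   ,  0.   ,  0.   ]), 'T_tool_cam': array([[   0.001,    0.964,    0.264,   72.341],
       [   1.   ,   -0.001,   -0.   ,   -0.393],
       [   0.   ,    0.264,   -0.964, -157.37 ],
       [   0.   ,    0.   ,    0.   ,    1.   ]])}
{'t': 0.15, 'joint_pos': array([ 0.288,  0.359,  0.011, -0.   , -1.224, -0.288]), 'qvel': array([ 0.001, -0.002,  0.003,  0.   , -0.   ,  0.   ]), 'tau': array([  0.   , -58.327,  29.329,   7.001,   0.009,  -0.   ]), 'tcp_pos': array([674.633,  -0.019, 225.853]), 'eef_rot': array([-0.707,  0.707,  0.   , -0.   ]), 'contact_force': array([ 0.395,  0.28 , -0.194]), 'moment': array([-0.019,  0.037,  0.016]), 'finger_force': 0.0, 'width': 87.61519683755142}
```

View pics/scene0.png

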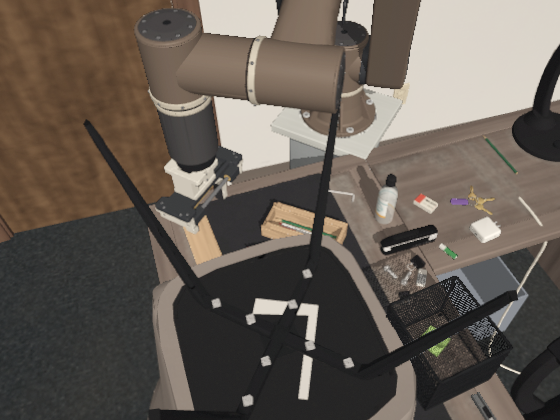

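View pics/side0.png

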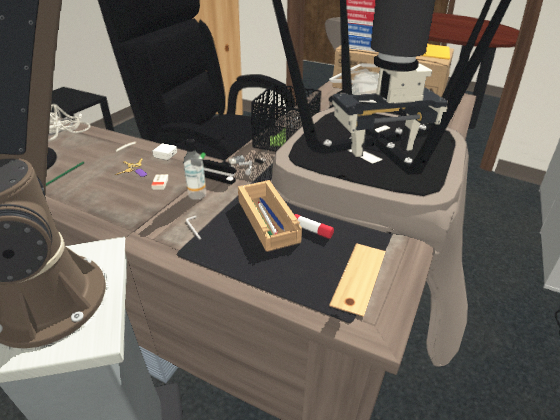

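View pics/wrist0.png

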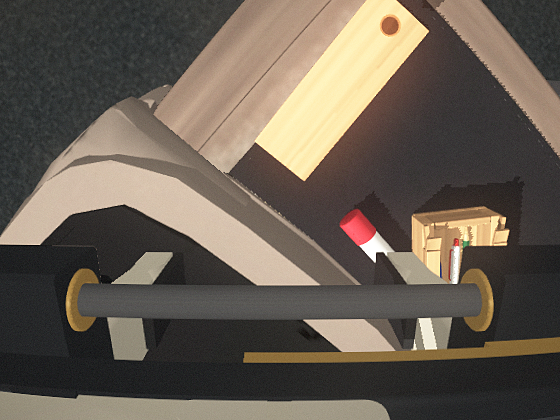

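The scene view is mostly blocked by the chair. In the side view the lid has corners at about (361,243), (388,250), (365,313) and (332,305), with its recess at (349,302). The box runs from its mouth at about (285,243) to (255,185), and the glue stick is at (313,227). The wrist view shows the lid's recess at (390,25), the red end of the glue stick at (355,222), and part of the box at (460,240).

```bash
cat > h.py <<'E'
from plant import bot
import cv2, numpy as np
from scipy.spatial.transform import Rotation as R
np.set_printoptions(precision=1,suppress=True)
def pose():
    s=bot.read_state(); T=np.eye(4); T[:3,:3]=R.from_quat(s["eef_rot"]).as_matrix(); T[:3,3]=s["tcp_pos"]; return T
def snap(n,name=None):
    """picture + camera-to-world matrix"""
    c=bot.get_calibration(n)
    W=pose()@c["T_tool_cam"] if n=="wrist" else np.linalg.inv(c["view"])
    im=bot.camera(n)[:,:,::-1].copy()
    if name: cv2.imwrite(f"pics/{name}.png",im); np.save(f"pics/{name}.npy",W)
    return im,W
def rays(n,W,px):
    c=bot.get_calibration(n); K=np.array([[c["fx"],0,c["cx"]],[0,c["fy"],c["cy"]],[0,0,1]])
    u=cv2.undistortPoints(np.array(px,float).reshape(-1,1,2),K,np.array(c["distortion"]))[:,0]
    return W[:3,3],np.c_[u[:,0],-u[:,1],-np.ones(len(u))]@W[:3,:3].T
def cast(n,W,px,z):
    o,d=rays(n,W,px); return o+d*((z-o[2])/d[:,2])[:,None]
def tri(obs):
    """least squares meeting point of rays [(o,d),...]"""
    A=0;b=0
    for o,d in obs:
        d=d/np.linalg.norm(d); P=np.eye(3)-np.outer(d,d); A=A+P; b=b+P@o
    return np.linalg.solve(A,b)
def down(a):
    """tool down, tool y (closing line) at world angle a"""
    y=np.array([np.cos(a),np.sin(a),0]); z=np.array([0,0,-1.]); return R.from_matrix(np.c_[np.cross(y,z),y,z]).as_quat()
E
python3 - <<'E'
from h import *
W=np.linalg.inv(bot.get_calibration("side")["view"])
print(W[:3,3])
print("lid",cast("side",W,[(361,243),(388,250),(365,313),(332,305),(349,302)],3))
print("box top",cast("side",W,[(239,185),(267,180),(300,236),(270,250)],47))
print("glue,bottle,stapler",cast("side",W,[(300,224),(332,231),(196,197),(205,163),(235,178)],0))
print("edge, corner",cast("side",W,[(402,367),(432,240),(300,335),(170,262),(345,320),(182,258)],0))
Ww=pose()@bot.get_calibration("wrist")["T_tool_cam"]
print("wrist lid",cast("wrist",Ww,[(257,142),(305,180),(429,30),(390,25)],3))
E
```

```text
[ 307.3 -603.2  580.8]
lid [[ 660.4   -4.4    3. ]
 [ 708.1  -41.6    3. ]
 [ 585.6 -187.5    3. ]
 [ 534.  -153.2    3. ]
 [ 567.5 -155.     3. ]]
box top [[432.9 230.5  47. ]
 [505.5 235.6  47. ]
 [519.4   3.9  47. ]
 [448.5 -22.3  47. ]]
glue,bottle,stapler [[551.4  99.3   0. ]
 [614.9  55.4   0. ]
 [325.8 275.8   0. ]
 [368.9 448.7   0. ]
 [439.8 342.3  -0. ]]
edge, corner [[ 598.6 -306.6    0. ]
 [ 824.9  -35.3    0. ]
 [ 457.1 -199.6    0. ]
 [ 248.2   45.2    0. ]
 [ 545.3 -190.2    0. ]
 [ 273.8   51.4    0. ]]
wrist lid [[ 697.1  -42.5    3. ]
 [ 648.1   -3.6    3. ]
 [ 529.4 -152.5    3. ]
 [ 568.3 -155.6    3. ]]
```

```bash
python3 - <<'E'
from h import *
# chair leg base from scene+side estimate
Ws=np.linalg.inv(bot.get_calibration("scene")["view"]);Wd=np.linalg.inv(bot.get_calibration("side")["view"])
f=lambda n,W,p:(lambda o,d:(o,d[0]))(*rays(n,W,[p]))
print("leg?",tri([f("scene",Ws,(307,272)),f("side",Wd,(304,148))]),tri([f("scene",Ws,(215,302)),f("side",Wd,(327,143))]))
bot.move_ptp([600,-90,260],down(2.44)); snap("wrist","A")
bot.line_to([560,-60,230]); snap("wrist","B")
bot.move_ptp([480,-50,300],down(np.pi/2*0+0.0)); snap("wrist","C")
print(bot.read_state()["joint_pos"],bot.read_state()["t"])
snap("side","sideC");snap("scene","sceneC")
ims=[cv2.imread(f"pics/{n}.png") for n in("A","B","C","sideC")]
cv2.imwrite("pics/m.png",cv2.resize(np.vstack([np.hstack(ims[:2]),np.hstack(ims[2:])]),(800,600)))
E
```

```text
leg? [619.8 231.4 114.6] [720.7 137.  144.7]
[ 0.3 -0.  -0.3  0.  -1.3  2.8] 4.6167
```

View pics/m.png

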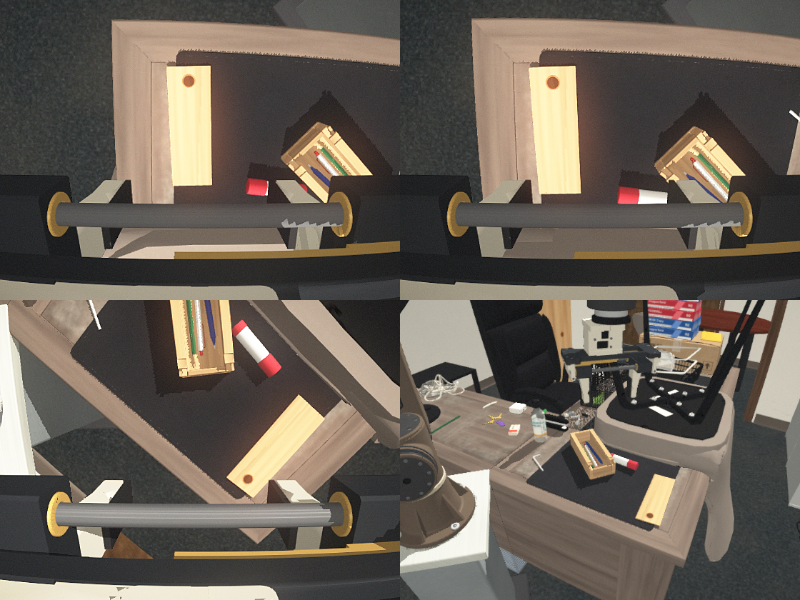

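The montage shows the lid whole in A and B, with its recess at full-resolution A pixel (263,113) and the desk edge along row ~30. In C the box mouth is at about (287,522-420), image up is +y, and the glue stick sits to its right. I'll take one more wrist view further along the box, then measure the lid and edge.

```bash
python3 - <<'E'
from h import *
bot.line_to([480,30,320]); im,W=snap("wrist","D")
C=cv2.imread("pics/C.png")
cv2.imwrite("pics/cd.png",np.hstack([cv2.resize(C[0:140,180:400],(396,252)),cv2.resize(im[0:300,100:500],(400,300))[:252]]))
q={}
for n in "AB":
    im=cv2.imread(f"pics/{n}.png"); W=np.load(f"pics/{n}.npy")
    hsv=cv2.cvtColor(im,cv2.COLOR_BGR2HSV)
    m=cv2.inRange(hsv,(12,60,150),(32,255,255)); m[260:]=0
    m=cv2.morphologyEx(m,cv2.MORPH_OPEN,np.ones((5,5)))
    cs=cv2.findContours(m,cv2.RETR_EXTERNAL,cv2.CHAIN_APPROX_NONE)[0]
    c=max([c for c in cs if c[:,0,0].mean()<340],key=cv2.contourArea)
    p=cv2.approxPolyDP(cv2.convexHull(c),8,True)[:,0]; print(n,p.tolist())
    p=np.array(sorted(p.tolist(),key=lambda t:t[1])); p=np.r_[sorted(p[:2].tolist()),sorted(p[2:].tolist())]
    q[n]=(W,p.astype(float)); print(cast("wrist",W,p,3))
    # desk rim: first brown row per column
    b=im[:,:,2].astype(int)-im[:,:,0]; g=cv2.GaussianBlur(b.astype(np.float32),(5,5),0)
    pts=[(x,int(np.argmax(g[:80,x]>12))) for x in range(190,400,5)]
    l=cv2.fitLine(np.array(pts,np.float32),cv2.DIST_HUBER,0,.01,.01).ravel()
    print("rim",l,pts[::12]); E=cast("wrist",W,[l[2:]-80*l[:2],l[2:]+80*l[:2]],-3); print(E)
    d=(E[1]-E[0])[:2]; d/=np.linalg.norm(d); print("edge dir deg",np.degrees(np.arctan2(d[1],d[0])),"offset",np.cross(d,E[0][:2]))
P=[tri([(rays("wrist",W,[p[i]])[0],rays("wrist",W,[p[i]])[1][0]) for W,p in q.values()]) for i in range(4)]
print("tri",np.array(P))
E
```

```text
A [[159, 114], [157, 30], [360, 43], [218, 149], [179, 142]]
[[ 597.4 -294.5    3. ]
 [ 443.6 -145.9    3. ]
 [ 655.9 -229.5    3. ]
 [ 660.1 -192.8    3. ]
 [ 632.2 -158.8    3. ]]
rim [  1.    0.  277.5  29.4] [(190, 27), (250, 28), (310, 31), (370, 34)]
[[ 562.4 -270.6   -3. ]
 [ 437.9 -155.6   -3. ]]
edge dir deg 137.27183537001278 offset -182.85068737486003
B [[255, 31], [252, 54], [150, 205], [126, 220], [102, 28]]
[[ 595.4 -292.7    3. ]
 [ 484.  -189.2    3. ]
 [ 716.7 -136.5    3. ]
 [ 684.  -131.     3. ]
 [ 500.2 -174.8    3. ]]
rim [  1.    0.  290.   28.1] [(190, 24), (250, 26), (310, 29), (370, 32)]
[[ 512.8 -223.9   -3. ]
 [ 396.6 -117.8   -3. ]]
edge dir deg 137.59533466213176 offset -180.44641772062934
tri [[ 599.3 -301.1  -15.5]
 [ 502.4 -146.2  224.5]
 [ 563.7 -141.1  324.7]
 [ 588.7 -143.1  244.6]]<stdin>:21: DeprecationWarning: Arrays of 2-dimensional vectors are deprecated. Use arrays of 3-dimensional vectors instead. (deprecated in NumPy 2.0)
```

View pics/cd.png

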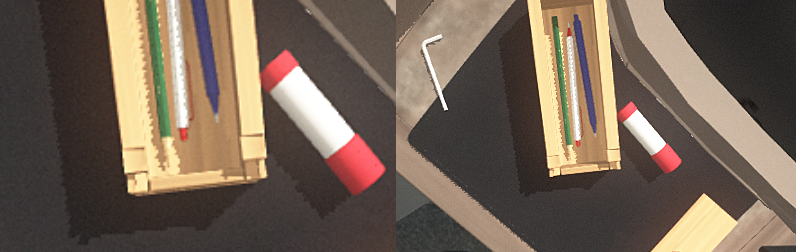

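```bash
python3 - <<'E' 2>/dev/null
from h import *
bot.line_to([485,-60,190]); im,W=snap("wrist","E")
D=cv2.imread("pics/D.png")
cv2.imwrite("pics/ed.png",np.hstack([cv2.resize(im[0:260,180:360],None,fx=2.3,fy=2.3),cv2.resize(D[0:260,215:380],None,fx=2.3,fy=2.3)]))
q={}
for n in "AB":
    im=cv2.imread(f"pics/{n}.png"); W=np.load(f"pics/{n}.npy")
    hsv=cv2.cvtColor(im,cv2.COLOR_BGR2HSV)
    if n=="A": print(hsv[180,265],hsv[70,300],hsv[200,220])
    m=cv2.inRange(hsv,(12,70,190),(32,255,255)); m[272:]=0; m[:, 345:]=0
    m=cv2.morphologyEx(m,cv2.MORPH_OPEN,np.ones((5,5)))
    c=max(cv2.findContours(m,cv2.RETR_EXTERNAL,cv2.CHAIN_APPROX_NONE)[0],key=cv2.contourArea)
    p=cv2.approxPolyDP(cv2.convexHull(c),8,True)[:,0]; print(n,p.tolist())
    if len(p)!=4: continue
    p=np.array(sorted(p.tolist(),key=lambda t:t[1])); p=np.r_[sorted(p[:2].tolist()),sorted(p[2:].tolist())]
    q[n]=(W,p.astype(float)); L=cast("wrist",W,p,3); print(L, "notch",L[:2].mean(0),"plain",L[2:].mean(0),np.linalg.norm(L[0]-L[1]),np.linalg.norm(L[:2].mean(0)-L[2:].mean(0)))
if len(q)==2: print("tri",np.array([tri([(rays("wrist",W,[p[i]])[0],rays("wrist",W,[p[i]])[1][0]) for W,p in q.values()]) for i in range(4)]))
E
```

```text
[ 25  59 255] [ 13  72 206] [ 13  77 210]
A [[282, 92], [274, 158], [272, 99]]
B [[244, 92], [248, 175], [228, 208], [221, 95]]
[[ 549.3 -165.3    3. ]
 [ 529.9 -152.5    3. ]
 [ 621.5  -74.1    3. ]
 [ 581.8  -87.1    3. ]] notch [ 539.6 -158.9    3. ] plain [601.6 -80.6   3. ] 23.164918759813453 99.90488129188631
```

View pics/ed.png

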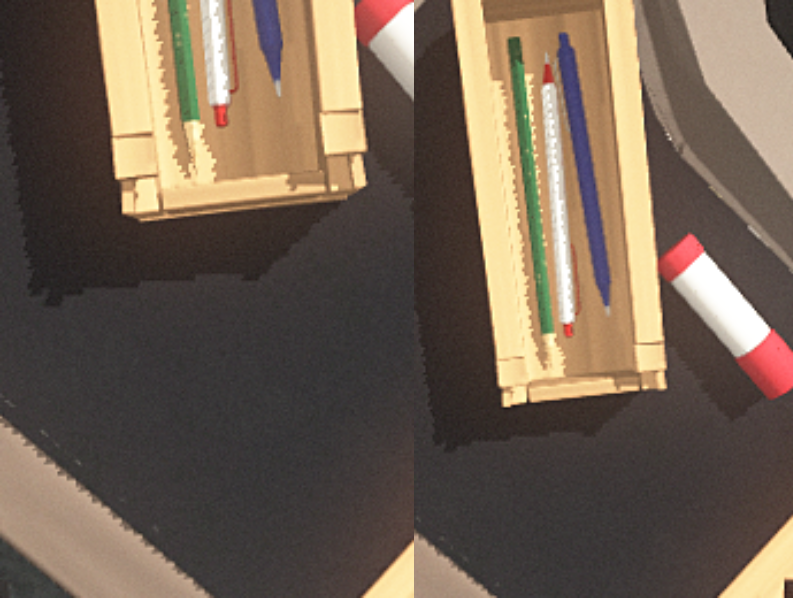

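```bash
python3 - <<'E' 2>/dev/null
from h import *
q={}
for n in "AB":
    im=cv2.imread(f"pics/{n}.png"); W=np.load(f"pics/{n}.npy")
    hsv=cv2.cvtColor(im,cv2.COLOR_BGR2HSV)
    m=cv2.inRange(hsv,(18,35,200),(35,255,255)); m[272:]=0; m[:, 345:]=0
    m=cv2.morphologyEx(m,cv2.MORPH_OPEN,np.ones((5,5)))
    c=max(cv2.findContours(m,cv2.RETR_EXTERNAL,cv2.CHAIN_APPROX_NONE)[0],key=cv2.contourArea)
    p=cv2.approxPolyDP(cv2.convexHull(c),8,True)[:,0]; print(n,p.tolist())
    if len(p)!=4: continue
    p=np.array(sorted(p.tolist(),key=lambda t:t[1])); p=np.r_[sorted(p[:2].tolist()),sorted(p[2:].tolist())]
    q[n]=(W,p.astype(float)); L=cast("wrist",W,p,3); print(L, "notch",L[:2].mean(0),"plain",L[2:].mean(0),np.linalg.norm(L[0]-L[1]),np.linalg.norm(L[:2].mean(0)-L[2:].mean(0)))
if len(q)==2: print("tri",np.array([tri([(rays("wrist",W,[p[i]])[0],rays("wrist",W,[p[i]])[1][0]) for W,p in q.values()]) for i in range(4)]))
E_,D_=np.load("pics/E.npy"),np.load("pics/D.npy")
r=lambda W,p:(lambda o,d:(o,d[0]))(*rays("wrist",W,[p]))
for a,b in(((233,92.6),(253.7,176.1)),((339.6,80.9),(324.6,168.7))): print("corner",tri([r(E_,a),r(D_,b)]))
for z in(41.5,47.5): print(z,"E",cast("wrist",E_,[(233,92.6),(339.6,80.9)],z),"D",cast("wrist",D_,[(253.7,176.1),(324.6,168.7)],z))
print("far sides D",cast("wrist",D_,[(231.5,0),(309.8,0)],47.5))
print("upper sides E left", cast("wrist",E_,[(180+93/2.3,0),(180+113/2.3,178/2.3),(180+354/2.3,0),(180+366/2.3,150/2.3)],47.5))
print("D lip ends outer",cast("wrist",D_,[(215+(495-414)/2.3,358/2.3),(215+(664-414)/2.3,345/2.3)],47.5))
E
```

```text
A [[293, 92], [296, 257], [242, 259], [233, 94]]
[[ 580.4 -192.     3. ]
 [ 530.1 -152.     3. ]
 [ 698.6  -44.1    3. ]
 [ 647.6   -4.5    3. ]] notch [ 555.2 -172.     3. ] plain [673.1 -24.3   3. ] 64.28102780297033 188.96198973470598
B [[244, 93], [252, 269], [195, 270], [182, 95]]
[[ 579.  -190.9    3. ]
 [ 530.5 -151.8    3. ]
 [ 698.5  -44.8    3. ]
 [ 648.3   -4.7    3. ]] notch [ 554.8 -171.4    3. ] plain [673.4 -24.7   3. ] 62.26976620725717 188.63194105100916
tri [[ 581.2 -193.6  -10.5]
 [ 530.3 -151.8    4.6]
 [ 697.6  -45.     5.4]
 [ 646.3   -6.3    8.6]]
corner [449.6  25.1  40. ]
corner [533.7  34.2  40.5]
41.5 E [[449.5  25.   41.5]
 [533.6  34.1  41.5]] D [[450.   25.4  41.5]
 [533.5  34.4  41.5]]
47.5 E [[450.2  24.7  47.5]
 [532.7  33.7  47.5]] D [[450.5  26.4  47.5]
 [532.7  35.3  47.5]]
far sides D [[429.  217.7  47.5]
 [512.5 217.5  47.5]]
upper sides E left [[442.1  92.9  47.5]
 [447.5  36.1  47.5]
 [526.9  92.9  47.5]
 [532.   45.3  47.5]]
D lip ends outer [[446.8  50.2  47.5]
 [531.1  56.9  47.5]]
```

```bash
python3 - <<'E' 2>/dev/null
from h import *
W=np.load("pics/A.npy")
for z in(60,100): print(z,cast("wrist",W,[(200,345),(300,345),(400,330)],z))
q=down(2.463)
bot.move_gripper(0)
bot.move_ptp([614,-98,120],q); bot.line_to([614,-98,14],100)
bot.pause(.2); f0=bot.read_state()["contact_force"]
z=8.
while z>-8:
    bot.line_to([614,-98,z],30); bot.pause(.05); s=bot.read_state(); f=s["contact_force"][2]-f0[2]
    if f>11: break
    z-=1. if f<1 else .4
print(z,f,s["tcp_pos"],s["t"],s["width"],f0,s["joint_pos"])
np.save("z.npy",[z,*f0])
E
```

```text
60 [[784.9 -10.7  60. ]
 [698.5  61.   60. ]
 [601.9 119.1  60. ]]
100 [[759.1 -25.9 100. ]
 [682.4  37.8 100. ]
 [596.6  89.5 100. ]]
2.2 11.1750741852764 [614.2 -98.    3.3] 15.15 0.2418475307293496 [-0.3  0.1  0.1] [ 0.2  0.5 -0.4  0.  -0.7 -0.8]
```

```bash
python3 - <<'E' 2>/dev/null
from h import *
z,*f0=np.load("z.npy"); n=np.array([-.677,-.736]); p0=np.array([614,-98.]); log=[]
d=0
while d<106:
    d=min(d+13.25,106); bot.line_to([*(p0+n*d),z],60); s=bot.read_state(); f=s["contact_force"]-f0; log.append([d,z,*f])
    z+=np.clip((f[2]-12.5)*.06,-.4,.4)
print(np.array(log),s["t"])
bot.line_to([*(p0+n*106),40],120); bot.line_to([*(p0+n*40),260],200,ori=down(2.44))
im,W=snap("wrist","F")
hsv=cv2.cvtColor(im,cv2.COLOR_BGR2HSV)
m=cv2.inRange(hsv,(18,35,200),(35,255,255)); m[272:]=0; m[:, 345:]=0
m=cv2.morphologyEx(m,cv2.MORPH_OPEN,np.ones((5,5)))
c=max(cv2.findContours(m,cv2.RETR_EXTERNAL,cv2.CHAIN_APPROX_NONE)[0],key=cv2.contourArea)
p=cv2.approxPolyDP(cv2.convexHull(c),8,True)[:,0]; print(p.tolist()); L=cast("wrist",W,p,3); print(L,(L[:,:2]@n)+181.7, bot.read_state()["t"])
E
```

```text
[[ 13.2   2.2   0.7   0.4   7.7]
 [ 26.5   1.9   2.1  -0.2   7.1]
 [ 39.8   1.6   2.    0.3   9. ]
 [ 53.    1.4   2.6   0.6  10.2]
 [ 66.2   1.2   2.7   0.   10.3]
 [ 79.5   1.1   2.1  -0.1  11.3]
 [ 92.8   1.    2.8   0.2  11.2]
 [106.    1.    3.6   1.3  11.8]] 18.15
[[308, 28], [309, 204], [253, 207], [246, 29]]
[[ 462.1 -229.1    3. ]
 [ 580.2  -82.8    3. ]
 [ 631.3 -121.4    3. ]
 [ 511.8 -269.8    3. ]] [  37.5 -150.2 -156.4   33.8] 19.975
```

View pics/F.png

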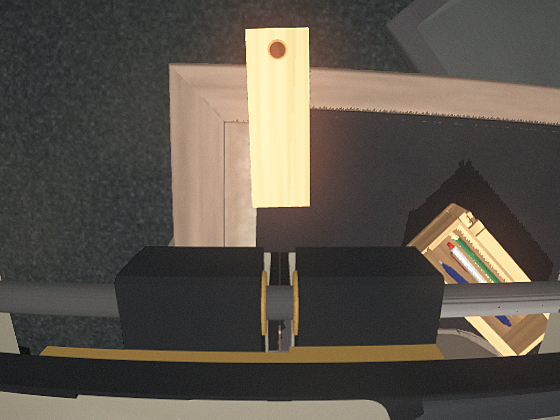

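The lid now overhangs by about 37 mm and is still straight: its corners are at (246,29), (308,28), (309,204) and (253,207), with the recess at (277,49). Next I'll grasp it 14 mm from the recess end.

```bash
python3 - <<'E' 2>/dev/null
from h import *
a=np.radians(141.15); u=np.array([.627,.779]); g=np.array([486,-250.6])+14*u; q=down(a)
bot.move_gripper(88)
bot.move_ptp([*g,60],q); bot.line_to([*g,-16],100)
bot.pause(.1); s=bot.read_state(); print(s["contact_force"],s["tcp_pos"],s["joint_pos"])
bot.move_gripper(60,force=40); s=bot.read_state(); print(s["width"],s["finger_force"],s["contact_force"],s["t"])
if s["width"]>62:
    bot.line_to([*g,60],60); bot.pause(.2); s=bot.read_state(); print(s["width"],s["finger_force"],s["tcp_pos"],s["contact_force"],s["moment"],s["t"])
    snap("side","G"); snap("wrist","Gw")
    a=cv2.imread("pics/G.png");b=cv2.imread("pics/Gw.png")
    cv2.imwrite("pics/g2.png",np.hstack([cv2.resize(a[170:420,240:520],None,fx=1.6,fy=1.6),cv2.resize(b,None,fx=.62,fy=.62)[:].copy() if 0 else cv2.copyMakeBorder(cv2.resize(b,(345,259)),0,141,0,0,0)]))
E
```

```text
[-0.2  0.2  0.2] [ 495.4 -239.7  -15.3] [-0.1  0.4 -0.5  0.  -0.6 -0.6]
64.45756003357667 39.998300671577454 [ 1.1 -0.2  0.4] 23.925
64.37848434258206 39.99799132347107 [ 494.6 -239.7   59.7] [0.8 0.4 0.1] [-0. -0.  0.] 25.5417
```

View pics/g2.png

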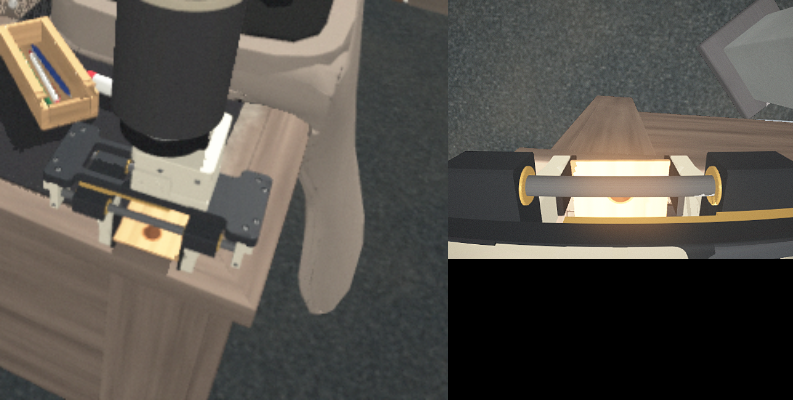

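The lid is held level between the pads, gripped behind its recess end (recess at (152,232) in the left crop). Next I'll bring it to just in front of the mouth and look.

```bash
python3 - <<'E' 2>/dev/null
from h import *
a=np.radians(186.15); b=np.array([-.107,.994]); M=np.array([491.6,29.7]); q=down(a)
P=lambda x,z:[*(M+b*(x-178)),z]
bot.line_to(P(-20,75),120,ori=q); bot.line_to(P(-12,24),80); bot.pause(.2)
s=bot.read_state(); print(s["tcp_pos"],s["eef_rot"],q,s["width"],s["contact_force"],s["t"])
A,_=snap("scene","Hs"); B,_=snap("side","Hd"); C,_=snap("wrist","Hw")
cv2.imwrite("pics/h2.png",np.hstack([cv2.resize(A[170:320,150:360],(400,286)),cv2.resize(B[140:290,200:410],(400,286))]))
E
```

```text
[ 512.3 -159.2   24.5] [ 0.7 -0.7  0.  -0. ] [ 0.7 -0.7  0.   0. ] 64.47803104817395 [-0.3  0.9  0.5] 27.5667
```

View pics/h2.png

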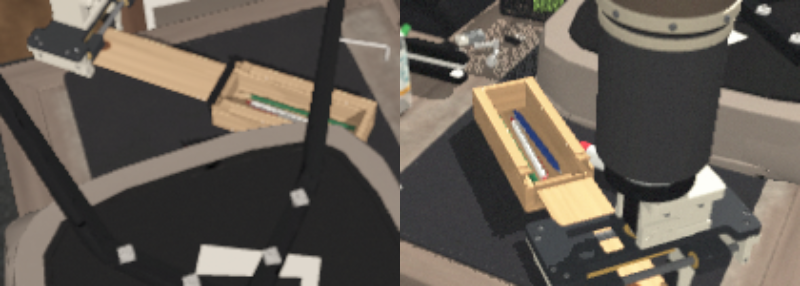

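Both views show the lid's plain end level and in line, just in front of the mouth; in the scene crop its end corners are at about (230,66) and (210,103). I'll feed it in slowly, stopping if the force rises.

```bash
cat > ins.py <<'E'
from h import *
b=np.array([-.107,.994]); c=np.array([.994,.107]); M=np.array([491.6,29.7])
def P(x,z,l=0): return [*(M+b*(x-178)+c*l),z]
def go(xs,z,l=0,lim=6,v=50):
    for x in xs:
        bot.line_to(P(x,z,l),v); s=bot.read_state(); f=s["contact_force"]; m=s["moment"]
        print(x,"ax %.1f lat %.1f z %.1f"%(f[:2]@b,f[:2]@c,f[2]),"m",m.round(2),"w %.1f t %.1f"%(s["width"],s["t"]))
        if abs(f[:2]@b)>lim or abs(f[:2]@c)>lim or abs(f[2])>lim: print("STOP"); return False
    return True
E
python3 - <<'E' 2>/dev/null
from ins import *
np.set_printoptions(precision=2,suppress=True)
if go([-4,4,12,18],24) and go([18],22.2) and go([22,26,30,34,38,44,50,58],22.2): go(range(66,150,12),22.2)
print(bot.read_state()["tcp_pos"])
snap("scene","Is"); snap("side","Id")
E
```

```text
-4 ax 0.0 lat -0.3 z -0.0 m [-0.09 -0.01  0.02] w 64.8 t 28.0
4 ax 0.1 lat -0.0 z -1.1 m [-0.07 -0.05  0.03] w 64.7 t 28.3
12 ax 0.2 lat 0.3 z -1.0 m [0.   0.03 0.  ] w 64.4 t 28.6
18 ax -0.3 lat -0.1 z -0.2 m [-0.04  0.01  0.02] w 64.3 t 28.9
18 ax 0.6 lat 0.2 z -0.2 m [-0.03  0.01 -0.01] w 64.4 t 29.2
22 ax 0.2 lat 0.4 z 0.2 m [-0.06  0.04  0.  ] w 64.6 t 29.4
26 ax -0.2 lat 0.7 z -0.6 m [ 0.01 -0.02 -0.01] w 65.1 t 29.7
30 ax -1.1 lat -0.4 z -0.7 m [ 0.    0.01 -0.04] w 64.5 t 29.9
34 ax 0.1 lat -0.2 z -1.0 m [-0.02  0.01  0.01] w 64.6 t 30.2
38 ax -0.3 lat 0.4 z -1.1 m [-0.05  0.02  0.03] w 64.4 t 30.4
44 ax 0.2 lat -0.6 z -0.9 m [-0.07  0.06 -0.07] w 64.3 t 30.7
50 ax -1.2 lat 0.7 z -0.2 m [-0.07  0.01 -0.01] w 64.5 t 30.9
58 ax -0.1 lat -0.2 z -0.6 m [-0.01 -0.06  0.01] w 64.8 t 31.2
66 ax 0.5 lat -0.9 z -1.0 m [-0.01  0.02 -0.05] w 64.4 t 31.6
78 ax 1.2 lat 0.4 z -0.2 m [0.01 0.02 0.  ] w 64.4 t 31.9
90 ax 0.3 lat -0.8 z 0.2 m [-0.02  0.03 -0.02] w 64.5 t 32.3
102 ax 0.4 lat -0.3 z -1.0 m [-0.03  0.01  0.02] w 64.8 t 32.7
114 ax -0.1 lat -0.0 z -0.4 m [-0.05  0.02 -0.03] w 64.1 t 33.1
126 ax -0.1 lat 1.1 z -0.2 m [-0.05 -0.02 -0.02] w 64.2 t 33.5
138 ax 0.3 lat -0.4 z -0.1 m [-0.03  0.02 -0.01] w 64.5 t 33.9
[495.9   -9.71  22.24]
```

```bash
python3 - <<'E' 2>/dev/null
from ins import *
for z in(23.5,24.7,22.2,20.8): print("z",z); go([138],z,lim=9,v=20)
for l in(1.5,2.5,-1.5,-2.5,0): print("l",l); go([138],22.2,l,lim=9,v=20)
E
```

```text
z 23.5
138 ax 0.2 lat -0.3 z 0.5 m [-0.1  0.   0. ] w 64.6 t 34.3
z 24.7
138 ax -1.1 lat 0.7 z -4.4 m [-0.3 -0.4 -0.1] w 64.7 t 34.5
z 22.2
138 ax 0.6 lat -0.2 z -0.3 m [-0.  0. -0.] w 64.3 t 34.8
z 20.8
138 ax 0.1 lat 0.0 z -0.2 m [-0. -0.  0.] w 64.6 t 35.0
l 1.5
138 ax -0.2 lat -0.0 z -0.7 m [-0.1  0.4  0.1] w 64.6 t 35.3
l 2.5
138 ax -0.1 lat -4.8 z 0.6 m [-0.   1.6  0.3] w 64.5 t 35.5
l -1.5
138 ax 0.9 lat 0.8 z -0.3 m [0. 0. 0.] w 64.5 t 35.9
l -2.5
138 ax 0.7 lat 0.5 z 0.2 m [ 0.  -0.3 -0.1] w 64.5 t 36.1
l 0
138 ax 0.4 lat 0.3 z -0.2 m [-0.1 -0.  -0. ] w 64.4 t 36.4
```

```bash
python3 - <<'E' 2>/dev/null
from ins import *
T=lambda x,z:P(x+178,z,-.3)
if go([150,158,164],22.0,-.3):
    bot.move_gripper(86); bot.line_to(T(-14,70),120)
    bot.move_gripper(0); bot.line_to(T(-55,70),150); bot.line_to(T(-55,29),100); bot.pause(.1)
    f0=bot.read_state()["contact_force"]
    x=-46
    while x<0:
        bot.line_to(T(x,29),25); bot.pause(.03); s=bot.read_state(); f=s["contact_force"]-f0; ax=f[:2]@b
        if x>-42: print(x,"ax %.1f z %.1f act %.1f t %.1f"%(ax,f[2],(s["tcp_pos"][:2]-M)@b,s["t"]))
        if ax<-12: break
        x+=3 if x<-16 else 1
E
```

```text
150 ax -0.1 lat -0.4 z -0.5 m [-0.  0.  0.] w 64.5 t 36.8
158 ax 0.2 lat 0.0 z -0.2 m [-0. -0. -0.] w 64.4 t 37.1
164 ax -0.0 lat 0.3 z 0.1 m [-0.1  0.  -0. ] w 64.4 t 37.4
-40 ax -0.8 z -0.6 act -39.9 t 42.2
-37 ax -0.4 z -0.3 act -36.9 t 42.5
-34 ax -0.7 z 1.4 act -33.9 t 42.8
-31 ax -1.5 z -0.3 act -30.9 t 43.1
-28 ax -0.6 z -0.7 act -27.9 t 43.4
-25 ax -1.4 z 0.5 act -24.8 t 43.7
-22 ax -1.2 z 0.0 act -21.9 t 44.0
-19 ax -1.5 z 0.4 act -18.9 t 44.3
-16 ax -0.4 z 1.2 act -15.9 t 44.6
-15 ax -0.3 z -0.0 act -15.0 t 44.9
-14 ax -1.4 z 0.1 act -13.9 t 45.1
-13 ax -1.0 z -1.1 act -13.0 t 45.4
-12 ax -1.6 z 0.7 act -12.0 t 45.7
-11 ax -0.5 z 0.5 act -10.9 t 46.0
-10 ax -3.2 z -0.5 act -10.2 t 46.3
-9 ax -10.6 z -0.6 act -10.0 t 46.6
-8 ax -17.4 z -1.7 act -9.9 t 46.8
```

```bash
python3 - <<'E' 2>/dev/null
from ins import *
T=lambda x,z:P(x+178,z,-.3)
bot.line_to(T(-40,29),100); bot.line_to(T(-60,190),150,ori=down(np.radians(6.15+180))); 
B,_=snap("side","Jd");A,_=snap("scene","Js")
print(bot.read_state()["t"],bot.read_state()["contact_force"])
cv2.imwrite("pics/j2.png",np.hstack([cv2.resize(B[150:270,210:350],(460,394)),cv2.resize(A[180:270,240:360],(340,255)).repeat(1,0) if 0 else cv2.copyMakeBorder(cv2.resize(A[180:270,240:360],(340,255)),0,139,0,0,0)]))
E
```

```text
48.6417 [0.2 0.2 0.3]
```

View pics/j2.png

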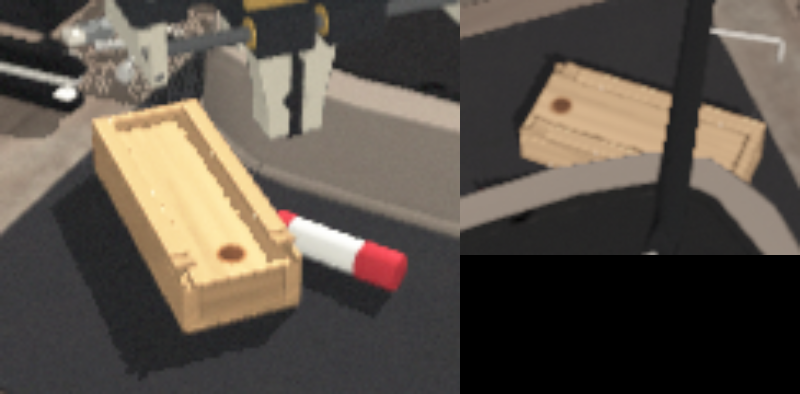

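The lid is fully home: its recess end is flush with the mouth, with the recess at (232,253) in the side crop. The glue stick is where it was.

```bash
python3 -c "
from plant import bot
print(bot.close_job())"
```

```text
the job is handed in; nothing more can be done
None
```

The pencil box is closed: the last camera view shows the lid fully home and flush with the mouth, with the glue stick undisturbed; I handed the job in after about 49 s of robot time, and no verdict came back.

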